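Press the tub lid shut all round its rim

TASK

The lid of the large round tub is only resting in place: press its rim down section by section, all the way round, until every section has clicked fully shut. Only press: do not lift, tip or shift the tub, and leave the jars, the spoon and the small food box where they are. Finish with the hand clear of everything.

Things in the scene. Friction and masses are not known exactly. Their poses are not given: they have to be found in the camera images.
- tub: Loose round blue plastic tub, filled, 0.65 to 0.95 kg, 190 mm across, standing upright on the worktop. Origin at the centre of its underside, z up its axis. The lid rim (inner radius 76, outer 101 mm) is cut into four equal quarter sections a, b, c, d, centred on the tub's +x, +y, -x, -y, with 4 mm gaps; a small tab stands 6.5 mm out of each outer side at mid-length.
- panel (a point): Centre of the flat round middle panel of the tub's lid (150 mm across, with a pale paper disc), 109 mm above the worktop; it does not move. A rim section standing up has its flat top 13 mm above this panel (122 mm above the worktop); shut, 3 mm above it (112 mm). Below a raised section a 9 mm white seal band shows on the wall; a shut one hides it.
- rim_a_top (a point): Centre of the top face of rim section a (25 mm wide across the ring, about 135 mm long along it), 88.5 mm from the tub's axis; it moves with the section. x points outward from the tub's axis, z up.
- rim_b_top (a point): The same point of rim section b, a quarter turn counter-clockwise from a seen from above.
- rim_c_top (a point): The same point of rim section c, opposite a.
- rim_d_top (a point): The same point of rim section d, opposite b.
- rim_a (a joint): How far section a is pressed down, m: about 0 standing up (its start), 0.010 shut. It moves straight down. An over-centre snap: it resists with up to about 8 N early in the travel, past half-way it clicks down by itself and stays; let go earlier, it springs back up.
- rim_b (a joint): The same for section b; it too starts standing up.
- rim_c (a joint): The same for section c; it too starts standing up.
- rim_d (a joint): The same for section d; it too starts standing up.
- shaker_center (a point): Bystander, loose: wide jar with a red cap, 52 mm diameter, 85 mm tall, upright; the point is its centre, half-way up.
- spice_jar_center (a point): Bystander, loose: slim jar with a green cap, 38 mm diameter, 95 mm tall, upright; the point is its centre, half-way up.
- clip_box_center (a point): Bystander, loose: small closed food box with a grey lid, 112 x 82 x 45 mm; the point is its centre, half-way up.
- spoon_grip (a point): Bystander, loose: steel spoon 170 mm long lying flat; the point is on its handle.
Mind the look-alikes: they are no part of the job. Of the things that look like the tub, the smallest one is meant.

How it is judged:
At the end, for the whole second after the job is handed in: All four rim sections are pressed down at least 8.5 of their 10 mm and stay there; the tub stands upright (within 0.05 rad), still, within 30 mm of where it was (value of joint each of rim_a, rim_b, rim_c, rim_d above 0.0085 m and angle between tub's own z axis and vertical below 0.05 rad and linear speed of tub below 0.02 m/s and distance of tub from where it was at the start of the episode below 0.03 m); the robot touches nothing.
It fails at once if the tub is lifted (its underside more than 12 mm above the worktop) (height (world z) of tub above 0.012 m).
It fails at once if the tub is tipped by more than 0.2 rad (angle between tub's own z axis and vertical above 0.2 rad).
It fails at once if the tub is shifted by more than 30 mm (distance of tub from where it was at the start of the episode above 0.03 m).
It fails at once if one of the jars, the small food box or the spoon is moved by more than 30 mm (distance of any of shaker_center, spice_jar_center, clip_box_center, spoon_grip from where it was at the start of the episode above 0.03 m).
It also fails if it takes over 42 s, if anything falls off the work surface, if the arm or the gripper's body presses on something with over 40 N, if the wrist force passes 120 N, or if a joint passes its speed limit or range.

ROBOT

A 6-joint arm with a two-finger parallel gripper is mounted at the origin on the work surface. World frame = base frame: x ahead of the robot, y to its left, z up, the work surface at z = 0. Lengths are in m, angles in rad, forces in N, time in s.
With the tool pointing down it reaches from about 0.4 to 0.825 m from the base axis. Payload 7 kg.
Tool frame: the origin (TCP) lies between the finger pads; the fingertips stand 8 mm ahead of it and the grasp point (between the pads) lies 11 mm behind it (arm.finger_overhang is the distance from the TCP to the fingertips, in m); z points along the fingers, y is the line along which they close (so a half turn about z gives the same grasp; the last joint's range is limited). The gripper opens to 88 mm and grips with 3 to 60 N. Pads are 19 mm wide; open, the fingers measure 130 mm over their backs; the gripper's body (78 mm by 193 mm) begins 47 mm behind the grasp point.
Start: joints at [1.405, 0.359, 0.012, 0, -1.224, -0.288], TCP at [0.296, 0.607, 0.235] pointing down, gripper open.
Joint ranges: [-3.07, 3.07], [-1.43, 2.12], [-1.02, 1.25], [-3.03, 1.67], [-3.05, -0], [-3.03, 3.03]. Speed limits (rad/s): [2.39, 2.39, 3.01, 3.14, 3.14, 3.14].

INTERFACE

Orientations are given as [roll, pitch, yaw] about the fixed x, y, z axes, in that order (R = Rz(yaw) Ry(pitch) Rx(roll)).
In Python, from station import arm gives the robot as it stands.
- The arm moves only by the tool move_arm, never from a script. Its argument "rows" is text: rows parted by semicolons, each of 7 numbers parted by spaces: the turn, a rotation vector about the tool's x, y, z in degrees, then the shift along the tool's x, y, z in m, then the finger opening in m, from 0 to 0.0876. A call has 1 to 8 rows; each row shifts and turns the commanded pose from where the row before left it, along the tool's axes as they then stand; what a row does not reach is not made up. A row lasts 1/8 s, in which the tool goes at most 62.5 mm and 10.7 degrees, less where a joint would pass 70% of its speed; a pose out of reach is approached as far as the arm can. A call is refused whole if a number of a shift passes 0.0625 or a number of a turn 10.7, either way. A call with a gripper value outside its range is refused whole. The fingers move at their own pace and stop on an object; "squeeze" is the grip in N (left out, the last holds). Time passes only in rows, so rows that do not move let the fingers close. It gives the time, the measured TCP pose, the force, the opening and the grip force at its end, in the units of the state.
- arm.get_state(): the state, without advancing time (a new reading comes with each control period).
- arm.grab_frame(name): name is "side" or "top" or "wrist"; returns (picture, depth): 400x640x3 uint8, blue, green, red; 400x640 float32, m along the optical axis (not along the pixel's ray), 0 where there is no reading.
- arm.camera_model(name): a dict with "mtx" (3x3 intrinsics, pixels), "camera_from_world" (4x4, takes a point from world to camera coordinates); the wrist camera has in their place "mount" (4x4, takes a point from camera to tool coordinates, whose origin is the TCP and whose axes are the flange's). Camera axes: x right, y down, z forward; pixel columns grow to the right and rows downward; lengths in m; the calibration is good to about 2 mm. The wrist camera is an equidistant fisheye: a pixel r from the principal point sees the ray r / f radians off the axis. A picture is of the moment at which its call begins: read the wrist's pose just before it. camera_model takes no time and is no camera call.
- arm.job_done(): hands the job in; it is judged then, once.
The state is a dict: "t": time; "q": joint angles; "qd": joint speeds; "joint_efforts": joint torques, N m; "eef_pos": TCP position; "ee_rot": TCP orientation; "force": force on the tool from outside, world axes, zero at the start; "moment": the same for the moment, N m; "width": finger opening in m; "gripper_force": force on a finger pad.
Only numpy, scipy, OpenCV 4.12 (cv2) and the standard library are available. Lean on these libraries where they do the work, as an engineer would, in place of code of your own. Each camera call takes 0.05 s, during which the arm holds its last target. There are 200 camera calls.

## Working session

There is one attempt and no reset: what is moved stays moved. The work goes in short steps, Python scripts to look and compute and a tool call to move; the robot and the scene stay as the last step left them, time stands still between calls to the robot, and variables do not carry over. Pictures are saved under pics/ and viewed, at most 10 in all, crops included, and the job is handed in when it is done.

Besides the shell and the picture viewer there is one more tool, called after "Request:" as a command line: name --argument value ..., lists and objects as JSON in quotes. move_arm: Moves the arm, as the interface text tells. Its arguments: {"type":"object","properties":{"rows":{"type":"string"},"squeeze":{"type":"number"}},"required":["rows"]}

```bash
mkdir -p pics
python3 - <<'E'
from station import arm
import cv2,numpy as np
for n in("top","side"):
    p,d=arm.grab_frame(n);cv2.imwrite(f"pics/{n}1.png",p);np.save(f"{n}d.npy",d)
    m=arm.camera_model(n);print(n,np.round(m["mtx"],1).tolist(),np.round(m["camera_from_world"],3).tolist())
print(arm.get_state())
E
```

```text
top [[443.7, 0.0, 318.3], [0.0, 443.7, 200.4], [0.0, 0.0, 1.0]] [[0.01, -1.0, -0.0, 0.04], [-0.989, -0.01, -0.147, 0.528], [0.147, 0.002, -0.989, 1.252], [0.0, 0.0, 0.0, 1.0]]
side [[396.7, 0.0, 317.7], [0.0, 396.7, 199.2], [0.0, 0.0, 1.0]] [[0.775, -0.631, -0.01, -0.36], [-0.398, -0.476, -0.784, 0.297], [0.49, 0.612, -0.62, 0.865], [0.0, 0.0, 0.0, 1.0]]
{'t': 0.1, 'q': array([ 1.40510713e+00,  3.59327406e-01,  1.11596189e-02, -2.96770713e-04,
       -1.22410195e+00, -2.88094088e-01]), 'qd': array([-0.00030085, -0.00316435,  0.00122614,  0.0005697 ,  0.00046619,
        0.00130488]), 'joint_efforts': array([-1.90926177e-03, -5.84163237e+01,  2.93749845e+01,  7.01553315e+00,
        1.01293274e-02, -4.93207472e-05]), 'eef_pos': array([0.29574431, 0.60629403, 0.23371461]), 'ee_rot': array([ 3.14010069e+00, -1.51169167e-04, -4.53884217e-01]), 'force': array([ 0.05000406, -0.69952708, -0.34433463]), 'moment': array([ 0.00522131,  0.01461314, -0.01413785]), 'gripper_force': 0.0, 'width': 0.08745395234079685}
```

View pics/top1.png

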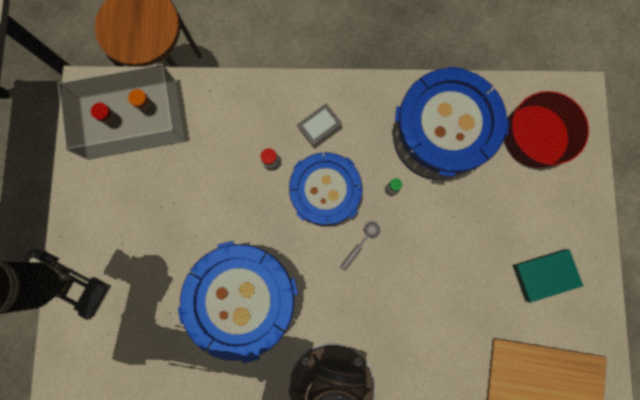

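View pics/side1.png

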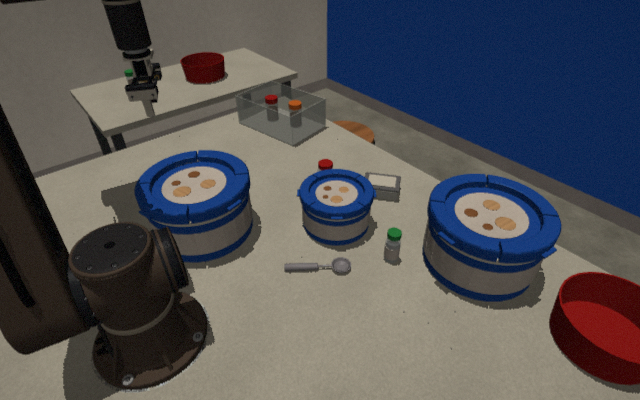

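Three items look like the tub in the top view: (326,188), (238,300) and (451,121). The smallest is at (326,188), near the jars. I'll check it in a close crop and measure it.

```bash
cat > h.py <<'E'
import numpy as np,cv2
from station import arm
def ray(n,uv,z):
    m=arm.camera_model(n);T=m["camera_from_world"];R,t=T[:3,:3],T[:3,3]
    uv=np.atleast_2d(uv).astype(float);d=np.c_[uv,np.ones(len(uv))]@np.linalg.inv(m["mtx"]).T@R
    c=-R.T@t;return c+d*((z-c[2])/d[:,2])[:,None]
def blue(p):
    h=cv2.cvtColor(p,cv2.COLOR_BGR2HSV);return cv2.inRange(h,(100,120,40),(130,255,255))
E
python3 - <<'E'
from h import *
p=cv2.imread("pics/top1.png");m=blue(p)
n,l,s,c=cv2.connectedComponentsWithStats(m)
for i in range(1,n):
    if s[i,4]>500:
        cn=max(cv2.findContours((l==i).astype('uint8'),0,1)[0],key=cv2.contourArea)[:,0]
        for z in(.122,):
            w=ray("top",cn,z)[:,:2];A=np.c_[2*w,np.ones(len(w))];x=np.linalg.lstsq(A,(w**2).sum(1),rcond=None)[0];r=np.hypot(*(w-x[:2]).T)
            print(c[i],s[i],x[:2],r.mean(),r.min(),r.max())
            if abs(c[i][0]-326)<8:
                ang=np.degrees(np.arctan2(*(w-x[:2]).T[::-1]));o=np.argsort(ang)
                print([(int(ang[k]),int(r[k]*1e4)/10) for k in o if r[k]>.104])
d=np.load("topd.npy");
for q in [(326,188),(326,160),(356,190),(295,190)]:print(q,d[q[1],q[0]])
for nm,q in[("red",(268,157)),("green",(396,185)),("box",(320,125)),("sp1",(372,229)),("sp2",(345,267))]:
    print(nm,ray("top",q,{"red":.085,"green":.095,"box":.045}.get(nm,.005)))
a=cv2.resize(p[140:235,275:375],None,fx=4.5,fy=4.5,interpolation=2)
b=cv2.resize(cv2.imread("pics/side1.png")[160:250,285:390],None,fx=3.2,fy=3.2,interpolation=2)
o=np.zeros((428,790,3),'uint8');o[:a.shape[0],:a.shape[1]]=a;o[:b.shape[0],452:452+b.shape[1]]=b;cv2.imwrite("pics/crop.png",o)
E
```

```text
[452.67804054 120.40456081] [ 396   67  114  110 5920] [ 0.74771709 -0.3264752 ] 0.14983256487417063 0.12428409614670329 0.1608942644166099
[325.34024435 188.8641244 ] [ 290  153   72   72 2701] [0.54930191 0.02656635] 0.0986275372905083 0.08801812659211176 0.10571148868567239
[(-137, 105.0), (-135, 104.9), (-133, 104.9), (-131, 105.0), (-129, 105.3), (-127, 105.7), (-126, 104.0), (43, 105.1), (133, 104.2), (135, 104.1), (137, 104.2), (139, 104.3), (141, 104.7), (143, 105.2)]
[236.74795347 302.36090765] [ 179  242  119  121 6963] [0.24651804 0.25627749] 0.14900383796935643 0.1359026577880257 0.15962749810688984
(326, 188) 1.2246528
(326, 160) 1.2227935
(356, 190) 1.2112573
(295, 190) 1.2320957
red [[0.64473176 0.18975469 0.085     ]]
green [[ 0.56549535 -0.17166237  0.095     ]]
box [[0.75377527 0.04258584 0.045     ]]
sp1 [[ 0.44914229 -0.1143794   0.005     ]]
sp2 [[ 0.33710121 -0.0346126   0.005     ]]
```

View pics/crop.png

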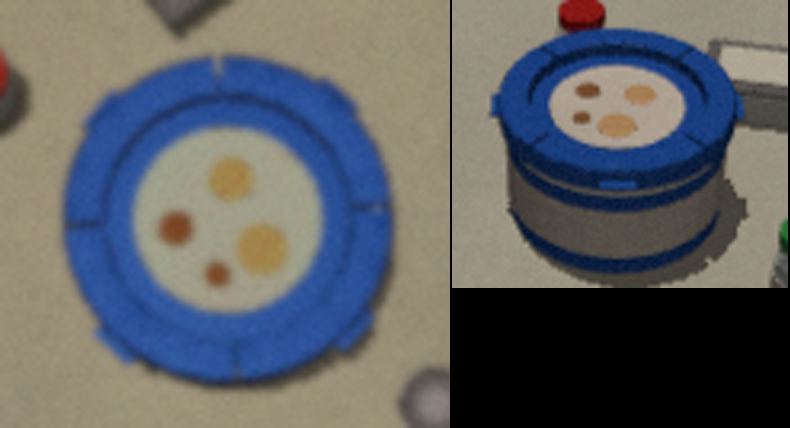

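The crop shows the chosen tub at top pixel (326,188), with a lid radius of about 100 mm, so it is the 190 mm tub. All four rim sections stand up. The gaps are at crop pixels (219,65), (372,208), (237,362) and (85,222), and the tabs lie on the diagonals. I'll work out the rim points next.

Run:
```python
from h import *
g=np.array([(219,65),(372,208),(237,362),(85,222)])/4.5+[275,140]
w=ray("top",g,.122)[:,:2];a=w[0]-w[2];b=w[3]-w[1]
s=np.linalg.solve(np.c_[a,-b],w[1]-w[2]);C=w[2]+s[0]*a
ya=np.degrees([np.arctan2(a[1],a[0]),np.arctan2(b[1],b[0])-np.pi/2]);print(C,ya)
# panel disc: pale disc in top view, z=.109
for n,c0 in(("top",(325,188)),("side",(337,193))):
    p=cv2.imread(f"pics/{n}1.png");m=blue(p);c=[x for x in cv2.findContours(m,cv2.RETR_CCOMP,1)[0] if 300<cv2.contourArea(x)<6000]
    for x in c:
        e=cv2.fitEllipse(x)
        if np.hypot(e[0][0]-c0[0],e[0][1]-c0[1])<12: print(n,e,ray(n,e[0],.109))
th=np.radians(ya.mean()+45)
for k in range(4):print(np.round(np.degrees(th)+90*k,1),np.round(C+.0885*np.array([np.cos(th+k*np.pi/2),np.sin(th+k*np.pi/2)]),4))
m=arm.camera_model("top");T=np.linalg.inv(m["camera_from_world"]);d=np.load("topd.npy")
for q in[(238,270),(238,335),(451,85),(140,100),(325,185)]:
    z=d[q[1],q[0]];print(q,T[:3]@np.r_[np.linalg.inv(m["mtx"])@[q[0],q[1],1]*z,1])
```

```text
[0.55081696 0.02535974] [3.85655932 3.41053708]
top ((325.2456359863281, 188.75682067871094), (71.26594543457031, 72.28636932373047), 114.01472473144531) [[0.5503832  0.02636734 0.109     ]]
top ((325.0887145996094, 188.4290008544922), (43.47868347167969, 44.1798095703125), 89.97382354736328) [[0.55129789 0.02680798 0.109     ]]
side ((336.2678527832031, 196.65924072265625), (56.34147644042969, 75.1305923461914), 91.39984893798828) [[0.53747908 0.00916162 0.109     ]]
side ((336.1401672363281, 192.91744995117188), (27.981130599975586, 44.04594421386719), 91.08769226074219) [[0.54812116 0.02181593 0.109     ]]
48.6 [0.6093 0.0918]
138.6 [0.4844 0.0838]
228.6 [ 0.4923 -0.0411]
318.6 [ 0.6172 -0.0331]
(238, 270) [0.32680542 0.25049999 0.1576563 ]
(238, 335) [0.16392487 0.24531585 0.1532284 ]
(451, 85) [ 0.83476964 -0.31623277  0.15700105]
(140, 100) [0.80179777 0.5560669  0.10842017]
(325, 185) [0.56059726 0.02715204 0.11075593]
```

Request:
move_arm --rows "0 0 7.7 0 0 -0.025 0; 0 0 7.7 0 0 -0.025 0; 0 0 0 0.0486 0.0267 0 0; 0 0 0 0.0486 0.0267 0 0; 0 0 0 0.0486 0.0267 0 0; 0 0 0 0.0486 0.0267 0 0; 0 0 0 0.0486 0.0267 0 0; 0 0 0 0.0486 0.0267 0 0"

```text
t: 1.1
eef_pos: [0.4088, 0.2917, 0.2844]
ee_rot: [3.141, 0.0, -0.722]
force: [0.4, 0.5, 0.9]
width: 0.0132
gripper_force: 0.0
```

Request:
move_arm --rows "0 0 0 0.0486 0.0267 0 0; 0 0 0 0.0486 0.0267 0 0; 0 0 0 0.0486 0.0267 0.02 0; 0 0 0 0.0486 0.0267 0.02 0; 0 0 0 0 0 0.04 0; 0 0 0 0 0 0 0;0 0 0 0 0 0 0"

```text
t: 1.98
eef_pos: [0.4844, 0.0855, 0.2057]
ee_rot: [-3.141, -0.001, -0.722]
force: [0.4, 0.7, 0.6]
width: 0.0003
gripper_force: 0.0
```

Request:
move_arm --rows "0 0 0 0 0 0.03 0; 0 0 0 0 0 0.025 0; 0 0 0 0 0 0.014 0; 0 0 0 0 0 0 0; 0 0 0 0 0 0 0"

```text
t: 2.6
eef_pos: [0.4847, 0.0856, 0.1368]
ee_rot: [-3.14, -0.001, -0.722]
force: [-0.1, -0.1, -1.0]
width: 0.0005
gripper_force: 0.0
```

Run:
```python
from h import *
p,_=arm.grab_frame("side");q,_=arm.grab_frame("wrist")
a=cv2.resize(p[120:260,260:420],None,fx=2.5,fy=2.5);o=np.zeros((400,800,3),'uint8');o[:350,:400]=a
o[:,400:]=cv2.resize(q,(400,250)).repeat(1,0)[0:0].shape and np.vstack([cv2.resize(q,(400,250)),np.zeros((150,400,3),'uint8')])
cv2.imwrite("pics/c2.png",o)
```

```text
(no output)
```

View pics/c2.png

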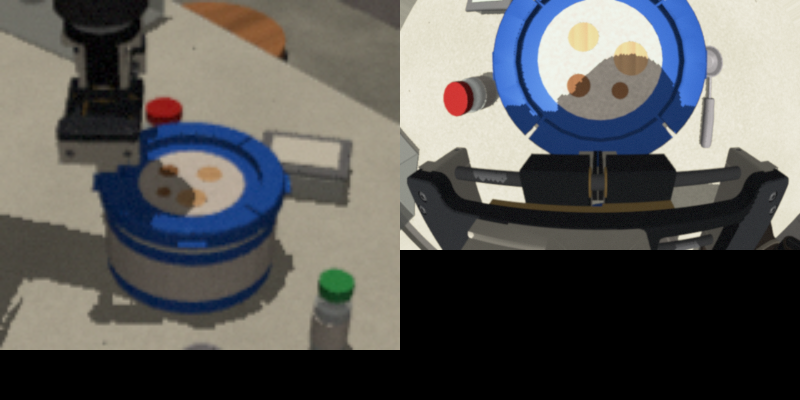

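The picture shows the fingertips just above the rim, centred between the gaps at (535,135) and (672,130). I'll press this section now.

Request:
move_arm --rows "0 0 0 0 0 0.006 0; 0 0 0 0 0 0.003 0; 0 0 0 0 0 0.003 0"

```text
t: 3.08
eef_pos: [0.4842, 0.0852, 0.1238]
ee_rot: [-3.141, -0.0, -0.722]
force: [0.5, -0.3, 0.3]
width: 0.0008
gripper_force: 0.0
```

Request:
move_arm --rows "0 0 0 0 0 0.003 0; 0 0 0 0 0 0.002 0; 0 0 0 0 0 0.001 0; 0 0 0 0 0 0 0"

```text
t: 3.58
eef_pos: [0.4839, 0.085, 0.1194]
ee_rot: [-3.141, -0.0, -0.722]
force: [-9.4, 0.8, 23.2]
width: 0.0008
gripper_force: 11.6
```

Request:
move_arm --rows "0 0 0 0 0 -0.01 0; 0 0 0 0 0 -0.02 0; 0 0 0 0.0593 0 0 0; 0 0 0 0.0593 0 0 0; 0 0 0 0.0593 0 0 0; 0 0 0 0 0 0 0;0 0 0 0 0 0 0"

```text
t: 4.45
eef_pos: [0.6168, -0.0332, 0.1466]
ee_rot: [3.14, 0.001, -0.724]
force: [0.1, 0.3, -0.4]
width: 0.0003
gripper_force: 0.0
```

Request:
move_arm --rows "0 0 0 0 0 0.014 0; 0 0 0 0 0 0.003 0; 0 0 0 0 0 0.003 0; 0 0 0 0 0 0.003 0; 0 0 0 0 0 0.002 0; 0 0 0 0 0 0.001 0; 0 0 0 0 0 0 0"

```text
t: 5.32
eef_pos: [0.6173, -0.0326, 0.1214]
ee_rot: [3.141, 0.0, -0.723]
force: [-0.5, -0.1, -0.2]
width: 0.0001
gripper_force: 0.0
```

Run:
```python
from h import *
p,_=arm.grab_frame("side")
cv2.imwrite("pics/c3.png",cv2.resize(p[120:260,260:420],None,fx=3.5,fy=3.5,interpolation=2))
```

```text
(no output)
```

View pics/c3.png

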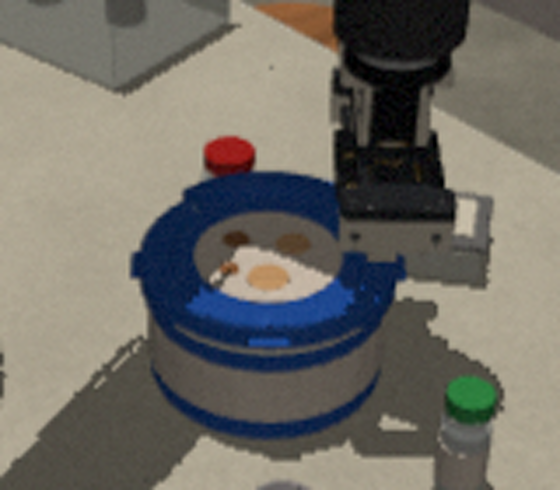

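The picture shows the left section (-x, +y side) lowered and the right one under the fingers. There is no force at tip height 113.4 mm, so it has probably clicked. I'll press 1.5 mm further to confirm.

Request:
move_arm --rows "0 0 0 0 0 0.001 0; 0 0 0 0 0 0.0005 0; 0 0 0 0 0 0 0"

```text
t: 5.75
eef_pos: [0.6174, -0.0327, 0.1203]
ee_rot: [-3.141, -0.0, -0.723]
force: [-0.4, 0.0, 1.9]
width: 0.0007
gripper_force: 1.1
```

Request:
move_arm --rows "0 0 0 0 0 -0.01 0; 0 0 0 0 0 -0.025 0; 0 0 10 0 0 0 0; 0 0 10 0 0 0 0; 0 0 10 0 0 0 0; 0 0 10 0 0 0 0; 0 0 10 0 0 0 0;0 0 10 0 0 0 0"

```text
t: 6.75
eef_pos: [0.6175, -0.0327, 0.1557]
ee_rot: [-3.141, 0.0, -1.776]
force: [-0.4, 0.5, 0.3]
width: 0.0002
gripper_force: 0.0
```

Request:
move_arm --rows "0 0 10 0 0 0 0; 0 0 10 0 0 0 0; 0 0 10 0 0 0 0; 0 0 0 0 0 0 0;0 0 0 0 0 0 0"

```text
t: 7.38
eef_pos: [0.6174, -0.0327, 0.1554]
ee_rot: [-3.141, 0.0, -2.289]
force: [-0.6, 0.5, -0.1]
width: 0.0006
gripper_force: 0.0
```

Request:
move_arm --rows "0 0 0 -0.0295 0.0293 0 0; 0 0 0 -0.0295 0.0293 0 0; 0 0 0 -0.0295 0.0293 0 0; 0 0 0 0 0 0.01 0; 0 0 0 0 0 0.012 0; 0 0 0 0 0 0 0"

```text
t: 8.12
eef_pos: [0.609, 0.0907, 0.1316]
ee_rot: [3.14, -0.002, -2.294]
force: [0.8, -0.4, 0.0]
width: 0.0005
gripper_force: 0.0
```

Request:
move_arm --rows "0 0 0 0 0 0.003 0; 0 0 0 0 0 0.003 0; 0 0 0 0 0 0.003 0; 0 0 0 0 0 0.002 0; 0 0 0 0 0 0.0015 0; 0 0 0 0 0 0.0005 0; 0 0 0 0 0 0 0"

```text
t: 9.0
eef_pos: [0.61, 0.0918, 0.1203]
ee_rot: [-3.141, -0.0, -2.293]
force: [-1.4, -0.1, 3.2]
width: 0.0009
gripper_force: 1.3
```

Request:
move_arm --rows "0 0 0 0 0 -0.01 0; 0 0 0 0 0 -0.02 0; 0 0 0 0.0592 0 0 0; 0 0 0 0.0592 0 0 0; 0 0 0 0.0592 0 0 0; 0 0 0 0 0 0.015 0;0 0 0 0 0 0 0; 0 0 0 0 0 0 0"

```text
t: 10.0
eef_pos: [0.4935, -0.0408, 0.1354]
ee_rot: [-3.141, 0.0, -2.293]
force: [-0.1, -0.4, 0.3]
width: 0.0005
gripper_force: 0.0
```

Request:
move_arm --rows "0 0 0 0 0 0.005 0; 0 0 0 0 0 0.003 0; 0 0 0 0 0 0.003 0; 0 0 0 0 0 0.002 0; 0 0 0 0 0 0.0015 0; 0 0 0 0 0 0.0005 0; 0 0 0 0 0 0 0"

```text
t: 10.88
eef_pos: [0.4923, -0.0414, 0.1202]
ee_rot: [3.141, -0.0, -2.293]
force: [-2.4, 0.0, 3.2]
width: 0.0005
gripper_force: 1.9
```

Request:
move_arm --rows "0 0 0 0 0 -0.01 0; 0 0 0 0 0 -0.04 0; 0 0 0 0 0 -0.06 0; 0 0 0 0 0 -0.06 0; 0 0 0 -0.045 0.0395 0 0; 0 0 0 -0.045 0.0395 0 0; 0 0 0 -0.045 0.0395 0 0; 0 0 0 -0.045 0.0395 0 0"

```text
t: 11.88
eef_pos: [0.4928, 0.2, 0.2911]
ee_rot: [-3.141, 0.001, -2.293]
force: [2.2, -0.5, -0.3]
width: 0.0007
gripper_force: 0.0
```

Request:
move_arm --rows "0 0 0 -0.045 0.0395 0 0; 0 0 0 -0.045 0.0395 0 0; 0 0 0 0 0 0 0;0 0 0 0 0 0 0"

```text
t: 12.38
eef_pos: [0.4931, 0.318, 0.2901]
ee_rot: [-3.141, -0.0, -2.293]
force: [0.4, -0.1, 0.2]
width: 0.0002
gripper_force: 0.0
```

Run:
```python
from h import *
p,_=arm.grab_frame("side");t,d=arm.grab_frame("top")
D=np.median([d]+[arm.grab_frame("top")[1] for _ in range(5)],0)
m=arm.camera_model("top");T=m["camera_from_world"];Ti=np.linalg.inv(T)
def z(P):
    c=T[:3]@np.r_[P,1];u=m["mtx"]@c/c[2];a,b=int(round(u[0])),int(round(u[1]))
    k=np.median(D[b-2:b+3,a-2:a+3]);return (Ti[:3]@np.r_[np.linalg.inv(m["mtx"])@[a,b,1]*k,1])[2]
C=np.array([.5505,.0262])
print("panel",z(np.r_[C,.109]))
for a in range(4,364,15):
    w=np.radians(a);print(a-4,round(z(np.r_[C+.0885*np.array([np.cos(w),np.sin(w)]),.112])*1e3,1),end="; ")
o=np.hstack([cv2.resize(p[150:250,285:390],(420,400),interpolation=2),cv2.resize(t[140:235,275:375],(380,400),interpolation=2)]);cv2.imwrite("pics/c4.png",o)
```

```text
panel 0.10944497788830576
0 111.2; 15 112.2; 30 112.1; 45 112.4; 60 112.6; 75 112.5; 90 112.1; 105 112.3; 120 112.2; 135 111.5; 150 112.2; 165 112.0; 180 112.0; 195 112.3; 210 112.0; 225 111.8; 240 112.3; 255 112.0; 270 111.5; 285 112.3; 300 112.4; 315 112.0; 330 111.9; 345 112.3;
```

View pics/c4.png

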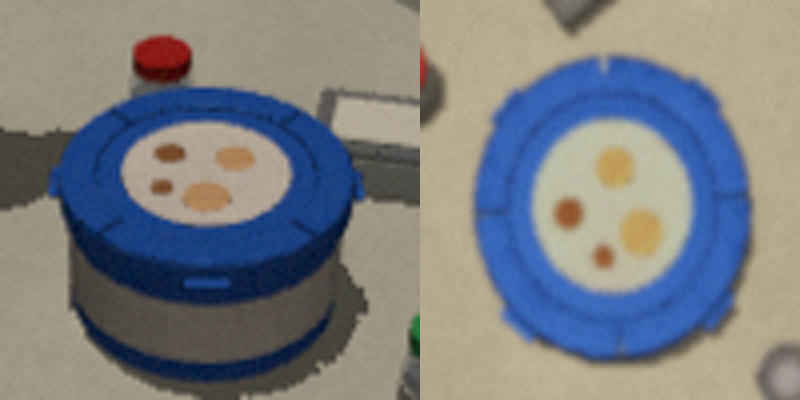

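The white seal band no longer shows on the visible wall (around (200,290) in the side crop). The rim reads about 112 mm all the way round, so all four sections are shut, and the hand is clear.

```bash
python3 -c "
from station import arm
print(arm.job_done())"
```

```text
the job is handed in; nothing more can be done
None
```

All four rim sections of the small tub read fully shut (about 112 mm all the way round), the tub was not visibly shifted, the hand is clear, and the job is handed in, though no verdict came back.

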